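# Hang the bamboo caddy on two uneven hooks

## Robot

A 7-joint arm with a two-finger parallel gripper is mounted at the origin on the work surface. World frame = base frame: x ahead of the robot, y to its left, z up, the work surface at z = 0. Lengths are in m, angles in rad, forces in N, time in s.
With the tool pointing down it reaches from about 0.4 to 0.85 m from the base axis. Payload 10.4 kg.
Tool frame: the origin (TCP) lies at the very end of the fingers, on their centre line; the grasp point (between the pads) lies 19 mm behind it; z points along the fingers, y is the line along which they close (so a half turn about z gives the same grasp; the last joint's range is limited). The gripper opens to 85 mm and grips with 20 to 120 N. Pads are 22 mm wide; open, the fingers measure 114 mm over their backs; the gripper's body (76 mm by 85 mm) begins 54 mm behind the grasp point. The pads swing forward as they close: fully open they stand 13 mm farther back than shut.
Start: joints at [1.162, 0.332, -0.065, 1.46, 0.022, 1.35, -0.088], TCP at [0.235, -0.579, 0.231] pointing down, gripper open.
Joint ranges: [-2.6, 2.6], [-0.5, 2.12], [-1.47, 1.34], [0.16, 2.42], [-1.27, 4.41], [0.06, 2.06], [-2.6, 2.6]. Speed limits (rad/s): [2.22, 2.22, 2.79, 2.79, 3.14, 3.14, 3.14].

## Interface

Orientations are given as a unit quaternion [x, y, z, w].
In Python, from workcell import * gives the robot as it stands.
- The arm moves only by the tool step_arm, never from a script. Its argument "commands" is one flat list of numbers, 7 for each row, row after row: the finger opening in mm, from 0 to 85.4, then the shift along the world's x, y, z as a fraction of full scale, then the turn, a rotation vector about the world's x, y, z as a fraction of full scale. A call has exactly 10 rows; each row is the pose to reach, as a shift and turn from the pose commanded when the call began, turning the shorter way round; what a row does not reach only later rows make up. Full scale, the value 1, is 0.6 m for a shift and pi rad for a turn. A row lasts 1/8 s, in which the tool goes at most 62.5 mm and 10.7 degrees, less where a joint would pass 70% of its speed; a pose out of reach is approached as far as the arm can. A call with a number of a shift or a turn outside -1 to 1 is refused whole. A call with a gripper value outside its range is refused whole. The fingers move at their own pace and stop on an object; "squeeze" is the grip in N (left out, the last holds). Time passes only in rows, so rows that repeat a pose let the fingers close, or fill a call up. It gives the time, the measured TCP pose, the force, the opening and the grip force at its end, in the units of the state.
- get_obs(): the state, without advancing time (a new reading comes with each control period).
- camera(name): name is "side" or "top" or "wrist"; returns the picture (420x560x3 uint8, red, green, blue); there is no depth.
- camera_params(name): a dict with "mtx" (3x3 intrinsics, pixels), "extrinsics" (4x4, takes a point from world to camera coordinates); the wrist camera has in their place "tool_from_camera" (4x4, takes a point from camera to tool coordinates, whose origin is the TCP and whose axes are the flange's). Camera axes: x right, y down, z forward; pixel columns grow to the right and rows downward; lengths in m; the calibration is good to about 2 mm. The wrist camera is an equidistant fisheye: a pixel r from the principal point sees the ray r / f radians off the axis. A picture is of the moment at which its call begins: read the wrist's pose just before it. camera_params takes no time and is no camera call.
- hand_in(): hands the job in; it is judged then, once.
The state is a dict: "clock": time; "joint_pos": joint angles; "joint_velocities": joint speeds; "tau": joint torques, N m; "position": TCP position; "ee_rot": TCP orientation; "ft_force": force on the tool from outside, world axes, zero at the start; "torque": the same for the moment, N m; "grip_width": opening from 0.0 (shut) to 1.0 (fully open); "grasp_force": force on a finger pad.
Only numpy, scipy, OpenCV 4.12 (cv2) and the standard library are available. Lean on these libraries where they do the work, as an engineer would, in place of code of your own. Each camera call takes 0.05 s, during which the arm holds its last target. There are 200 camera calls.

## Task

Pick up the bamboo caddy by the block on its rod and hang it on the shelf's two front hooks, with the rod lying down in both hooks at once, roughly centred between them. The hooks are not clamped at quite the same height, so feel your way down gently without straining either one (they bend above 12 N), tip the caddy to suit, and let go only once you have felt for about a second that both hooks are taking some of its weight while you still hold it. Leave it hanging still and disturb nothing else.

Things in the scene. Friction and masses are not known exactly. Their poses are not given: they have to be found in the camera images.
- caddy: Open bamboo utensil caddy on the table. Origin: centre of its underside, z up, y along its rod; the same turned half round. Tray 80 mm (x) by 306 mm (y), 34 mm high; an upright at each end carries a 10 mm round steel rod along y, axis 130 mm above the underside, bare from 30 to 145 mm either side of the middle. Round the rod's middle is a flat grip block. 0.36 to 0.6 kg, balance point central, 52 mm up.
- rod_mid (a point): Middle of the caddy's rod axis, 130 mm above the caddy's underside.
- caddy_grip (a point): Point to grip on the bamboo block, which is 24 mm (x) by 60 mm (y), from 118 to 184 mm above the underside: 168 mm above the caddy's underside, 38 mm above the rod axis, 16 mm below the block's top; the 24 mm thickness is along the caddy's x.
- hook_left: Left (+y) steel hook on the shelf's front edge. Origin: NOMINAL seat = top of its level floor, 190 mm up, 60 mm before the shelf face; axes as the shelf's. 6 mm wire: shank from the shelf 22 mm above the floor (top), floor 16 mm long in x, tip ending 23 mm above the floor, 17 mm towards the robot; mouth 25 mm wide. True height differs by -12 to +12 mm from the origin, NOT measured: to be felt or seen.
- hook_right: Right (-y) hook, same shape and origin as the left one; the two stand 176 to 224 mm apart along y. Each is clamped in a slotted plate at its own height, -12 to +12 mm from its measured origin, so one may be up to 24 mm higher than the other. Each is sprung: it sinks 1 mm per 6 N on it; above 12 N it bends for good.
- shelf: Fixed rubberwood shelf, 800 mm wide (y), 170 mm deep (x), top 202 mm above the table. Origin: on the table below the middle of its front edge; x away from the robot, y left. A rod in the hooks lies 60 mm in front of the front face. Bring the caddy in from the robot's side, rod just above the hook tips and tray passing below the hooks, then lower.
- steamer: Stack of two bamboo steamer tiers with lid, 160 mm across, 146 mm high, on the left part of the shelf top; origin under its centre. Leave alone.
- plate: White ceramic plate, 140 mm across, 18 mm high, on the right part of the shelf top; origin under its centre. Leave alone.
- soap: Empty plastic soap bottle with push pump, 62 mm across, 160 mm high, at the right end of the shelf top; origin under its centre. Leave alone.
- cup: White ceramic cup, 72 mm across, 75 mm high, on the table left of the work; origin under its centre. Leave alone.

How it is judged:
By the outcome, as a careful person would: the job done as asked, in the order asked, and still so for the second after the job is handed in, with the robot touching nothing.
It also fails if it takes over 72 s, if anything falls off the work surface, if the arm or the gripper's body presses on something with over 40 N, if the wrist force passes 120 N, or if a joint passes its speed limit or range.

## Working session

There is one attempt and no reset: what is moved stays moved. The work goes in short steps, Python scripts to look and compute and a tool call to move; the robot and the scene stay as the last step left them, time stands still between calls to the robot, and variables do not carry over. Pictures are saved under pics/ and viewed, at most 10 in all, crops included, and the job is handed in when it is done.

Besides the shell and the picture viewer there is one more tool, called after "Call:" as a command line: name --argument value ..., lists and objects as JSON in quotes. step_arm: Moves the arm, as the interface text tells. Its arguments: {"type":"object","properties":{"commands":{"type":"array","items":{"type":"number"}},"squeeze":{"type":"number"}},"required":["commands"]}

```bash
mkdir -p pics; python3 - <<'E'
from workcell import *
import cv2,json,numpy as np
o=get_obs();print(o)
for n in("side","top","wrist"):
    p=camera_params(n);print(n,{k:np.round(np.array(v),4).tolist() for k,v in p.items()})
    cv2.imwrite(f"pics/{n}0.png",camera(n)[:,:,::-1])
E
ls
```

```text
{'clock': 0.0, 'joint_pos': array([ 1.162396  ,  0.33287557, -0.06470969,  1.4609101 ,  0.02160014,
        1.3499038 , -0.08847259]), 'joint_velocities': array([ 0.00057197, -0.00146323, -0.00045752, -0.00057315,  0.00141225,
       -0.00185628,  0.00064395]), 'tau': array([ 1.49615717e-04, -6.25445008e+01,  4.89232969e-02, -3.91606665e+01,
        1.59991969e-02,  9.91957553e-03, -9.03015177e-06]), 'position': array([ 0.23505212, -0.57872379,  0.23052855]), 'ee_rot': array([ 9.81446686e-01,  1.91733962e-01, -1.64151703e-04, -6.81133837e-04]), 'ft_force': array([ 0.3188312 ,  0.15768813, -0.66101211]), 'torque': array([-0.00363535,  0.02041196,  0.01878279]), 'grasp_force': 0.0, 'grip_width': 0.999155070546354}
side {'mtx': [[426.0418, 0.0, 276.8882], [0.0, 426.0418, 207.452], [0.0, 0.0, 1.0]], 'extrinsics': [[-0.9764, -0.2154, 0.0147, 0.5997], [-0.1366, 0.5635, -0.8147, 0.1408], [0.1672, -0.7975, -0.5797, 1.1207], [0.0, 0.0, 0.0, 1.0]]}
top {'mtx': [[399.1699, 0.0, 277.0416], [0.0, 399.1699, 210.8419], [0.0, 0.0, 1.0]], 'extrinsics': [[0.0299, -0.999, 0.0321, 0.0414], [-0.9886, -0.0343, -0.1469, 0.5859], [0.1478, -0.0273, -0.9886, 0.9255], [0.0, 0.0, 0.0, 1.0]]}
wrist {'mtx': [[325.1923, 0.0, 279.5898], [0.0, 325.1923, 209.3672], [0.0, 0.0, 1.0]], 'tool_from_camera': [[-0.0, -0.9533, -0.3019, 0.0779], [1.0, -0.0002, 0.0005, 0.0007], [-0.0005, -0.3019, 0.9533, -0.1423], [0.0, 0.0, 0.0, 1.0]]}
pics
```

View pics/top0.png

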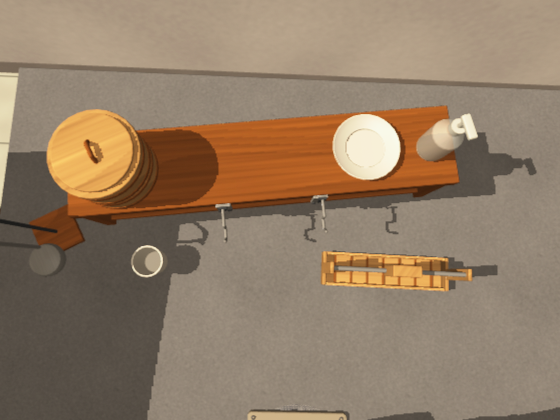

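View pics/side0.png

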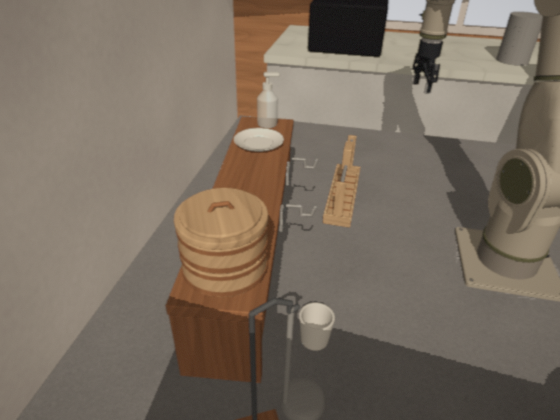

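The top view shows the hooks at about (225,225) and (323,215), and the caddy around (395,271). The side view shows the hooks at about (300,210) and (303,163). Next I'll enlarge these.

```bash
python3 - <<'E'
import cv2,numpy as np
t=cv2.imread("pics/top0.png");s=cv2.imread("pics/side0.png")
a=cv2.resize(t[190:300,205:480],None,fx=2.9,fy=2.9,interpolation=cv2.INTER_CUBIC)  # 
b=cv2.resize(s[130:240,270:370],None,fx=2.5,fy=2.5,interpolation=cv2.INTER_CUBIC)
a=a[:320,:797]
c=np.zeros((600,800,3),np.uint8);c[:a.shape[0],:a.shape[1]]=a;c[322:322+275,:250]=b
h=cv2.resize(s[150:225,275:325],None,fx=3.6,fy=3.6,interpolation=cv2.INTER_CUBIC);c[322:322+270,260:440]=h
cv2.imwrite("pics/c1.png",c)
E
```

```text
(no output)
```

View pics/c1.png

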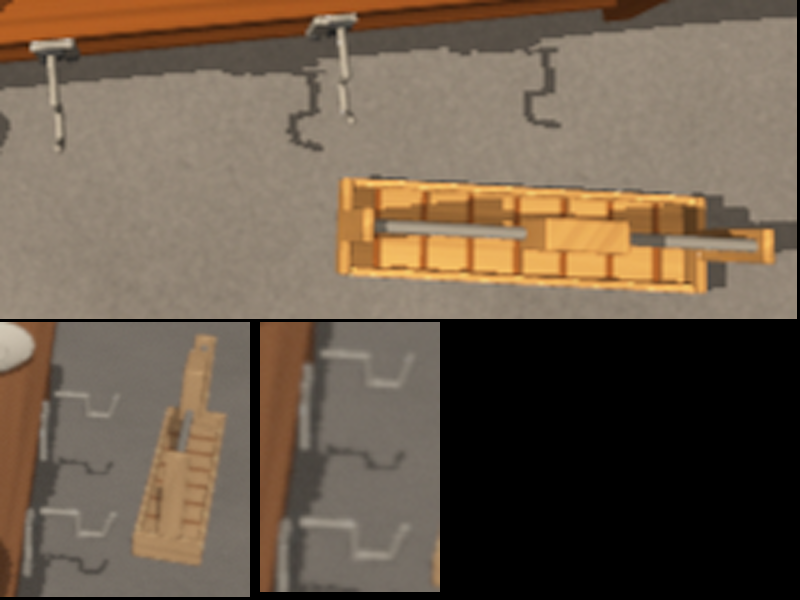

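```bash
cat >h.py <<'E'
from workcell import *
import numpy as np
from scipy.spatial.transform import Rotation as R
def ray(n,px):
    p=camera_params(n);E=np.array(p["extrinsics"]);K=np.array(p["mtx"])
    d=E[:3,:3].T@np.linalg.solve(K,[*px,1]);return -E[:3,:3].T@E[:3,3],d/np.linalg.norm(d)
def atz(n,px,z):
    o,d=ray(n,px);return o+d*(z-o[2])/d[2]
def tri(a,b):
    o1,d1=ray("top",a);o2,d2=ray("side",b)
    s=np.linalg.lstsq(np.c_[d1,-d2],o2-o1,rcond=None)[0]
    p,q=o1+s[0]*d1,o2+s[1]*d2;return (p+q)/2,np.linalg.norm(p-q)
T=lambda u,v:((u+.5)/2.9-.5+205,(v+.5)/2.9-.5+190)
S=lambda u,v:((u-260+.5)/3.6-.5+275,(v-322+.5)/3.6-.5+150)
E
python3 - <<'E'
from h import *
np.set_printoptions(precision=4,suppress=True)
print("Ltip",*tri(T(59,148),S(407,525)));print("Rtip",*tri(T(349,120),S(411,355)))
print("Lsh",*tri(T(52,52),S(302,523)));print("Rsh",*tri(T(341,30),S(321,354)))
for c in [(546,218),(630,221),(628,252),(544,249),(587,235)]:print("blk",atz("top",T(*c),.184))
for c in [(375,227),(757,245),(526,233)]:print("rod",atz("top",T(*c),.13))
for c in [(349,120),(59,148)]:print(atz("top",T(*c),.213))
# side floor ends: intersect with vertical plane y of hook
for y,c in [(0,(359,555)),(0,(393,555))]: pass
E
```

```text
Ltip [0.4944 0.1657 0.2087] 0.003650251122209169
Rtip [ 0.5198 -0.0306  0.2195] 0.002053387323588531
Lsh [0.5599 0.1739 0.2054] 0.005453363615315285
Rsh [ 0.5836 -0.025   0.2147] 5.21354067111125e-05
blk [ 0.4597 -0.1762  0.184 ]
blk [ 0.4594 -0.2361  0.184 ]
blk [ 0.4378 -0.2341  0.184 ]
blk [ 0.4381 -0.1745  0.184 ]
blk [ 0.4487 -0.2052  0.184 ]
rod [ 0.4504 -0.0645  0.13  ]
rod [ 0.4456 -0.3538  0.13  ]
rod [ 0.4493 -0.1783  0.13  ]
[ 0.5215 -0.0315  0.213 ]
[0.496  0.1653 0.213 ]
```

Right hook floor is about 0.197 high and left about 0.186. The shelf yaw is about 7.3°. The caddy rod_mid is near (0.4485, -0.207) with yaw about -1°. Moving above the block now.

Call:
step_arm --commands '[85, 0.356, 0.62, 0, 0, 0, 0.372, 85, 0.356, 0.62, 0, 0, 0, 0.372, 85, 0.356, 0.62, 0, 0, 0, 0.372, 85, 0.356, 0.62, 0, 0, 0, 0.372, 85, 0.356, 0.62, 0, 0, 0, 0.372, 85, 0.356, 0.62, 0, 0, 0, 0.372, 85, 0.356, 0.62, 0, 0, 0, 0.372, 85, 0.356, 0.62, 0, 0, 0, 0.372, 85, 0.356, 0.62, 0, 0, 0, 0.372, 85, 0.356, 0.62, 0, 0, 0, 0.372]' --squeeze 100

```text
clock: 1.4
position: [0.4481, -0.2084, 0.2311]
ee_rot: [0.714, 0.7, -0.0, -0.0]
ft_force: [-1.3, -0.6, 0.8]
grip_width: 0.994
grasp_force: 0.0
```

```bash
python3 - <<'E'
from h import *
import cv2
o=get_obs();print(o["position"],R.from_quat(o["ee_rot"]).as_matrix().round(4),o["ft_force"],o["clock"])
cv2.imwrite("pics/w1.png",camera("wrist")[:,:,::-1])
E
```

```text
[ 0.4480932  -0.20841966  0.23114489] [[ 1.890e-02  9.998e-01 -4.000e-04]
 [ 9.998e-01 -1.890e-02 -0.000e+00]
 [-0.000e+00 -4.000e-04 -1.000e+00]] [-1.33218301 -0.5924551   0.7793639 ] 1.4
```

View pics/w1.png

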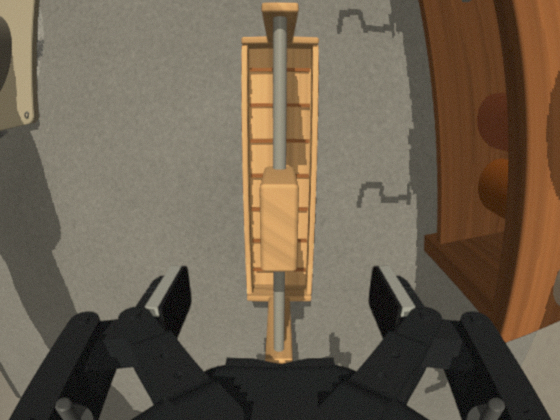

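The wrist view has the block on the finger centre line (col 280). Its top face spans about rows 183–270. I'll check the position along the rod.

```bash
cat >>h.py <<'E'
def wat(px,z,o):
    p=camera_params("wrist");K=np.array(p["mtx"]);M=np.array(p["tool_from_camera"])
    a=(np.array(px)-K[:2,2])/K[0,0];r=np.hypot(*a)
    d=np.array([*(a/r*np.sin(r)),np.cos(r)]) if r>1e-9 else np.array([0,0,1.])
    Q=R.from_quat(o["ee_rot"]).as_matrix();d=Q@M[:3,:3]@d;c=Q@M[:3,3]+o["position"]
    return c+d*(z-c[2])/d[2]
E
python3 - <<'E'
from h import *
o=get_obs()
for px,z in [((280,183),.184),((280,270),.184),((261,230),.184),((298,230),.184),((279.5,20),.13),((279.5,350),.13)]:print(px,wat(px,z,o).round(4))
E
```

```text
(280, 183) [ 0.45   -0.1752  0.184 ]
(280, 270) [ 0.4489 -0.2335  0.184 ]
(261, 230) [ 0.4376 -0.205   0.184 ]
(298, 230) [ 0.4607 -0.2054  0.184 ]
(279.5, 20) [ 0.4517 -0.0628  0.13  ]
(279.5, 350) [ 0.4462 -0.3535  0.13  ]
```

Call:
step_arm --commands '[85, 0.0017, 0.004, -0.06, 0, 0, 0, 85, 0.0017, 0.004, -0.11, 0, 0, 0, 85, 0.0017, 0.004, -0.137, 0, 0, 0, 85, 0.0017, 0.004, -0.137, 0, 0, 0, 60, 0.0017, 0.004, -0.137, 0, 0, 0, 40, 0.0017, 0.004, -0.137, 0, 0, 0, 15, 0.0017, 0.004, -0.137, 0, 0, 0, 15, 0.0017, 0.004, -0.137, 0, 0, 0, 15, 0.0017, 0.004, -0.137, 0, 0, 0, 15, 0.0017, 0.004, -0.137, 0, 0, 0]' --squeeze 100

```text
clock: 2.7
position: [0.4497, -0.2048, 0.1497]
ee_rot: [0.713, 0.701, -0.0, 0.0]
ft_force: [-3.0, 0.5, 6.5]
grip_width: 0.267
grasp_force: 99.5
```

Call:
step_arm --commands '[15, 0, 0, 0.02, 0, 0, 0, 15, 0, 0, 0.05, 0, 0, 0, 15, 0, 0, 0.1, 0, 0, 0, 15, 0, 0, 0.15, 0, 0, 0, 15, 0, 0, 0.19, 0, 0, 0, 15, 0, 0, 0.2, 0, 0, 0, 15, 0, 0, 0.2, 0, 0, 0, 15, 0, 0, 0.2, 0, 0, 0, 15, 0, 0, 0.2, 0, 0, 0, 15, 0, 0, 0.2, 0, 0, 0]'

```text
clock: 3.95
position: [0.4497, -0.2046, 0.2687]
ee_rot: [0.713, 0.701, -0.0, -0.0]
ft_force: [-0.1, 0.3, -4.9]
grip_width: 0.267
grasp_force: 98.7
```

```bash
cat >>h.py <<'E'
def ft(n=4,cam="top"):
    a=[]
    for i in range(n):
        im=camera(cam);o=get_obs();a.append(np.r_[o["ft_force"],o["torque"]])
    a=np.array(a);print("clk",o["clock"],"pos",o["position"].round(4),"rv",R.from_quat(o["ee_rot"]).as_matrix().round(4).tolist());print("ft",a.mean(0).round(3),"sd",a.std(0).round(3));return im,o
E
python3 - <<'E'
from h import *
import cv2
im,o=ft()
cv2.imwrite("pics/w2.png",camera("wrist")[:,:,::-1])
E
```

```text
clk 4.15 pos [ 0.4498 -0.2047  0.2691] rv [[0.0164, 0.9999, 0.0], [0.9999, -0.0164, 0.0001], [0.0001, -0.0, -1.0]]
ft [ 0.613 -0.223 -4.799 -0.009  0.006 -0.017] sd [0.619 0.726 0.475 0.013 0.031 0.017]
```

View pics/w2.png

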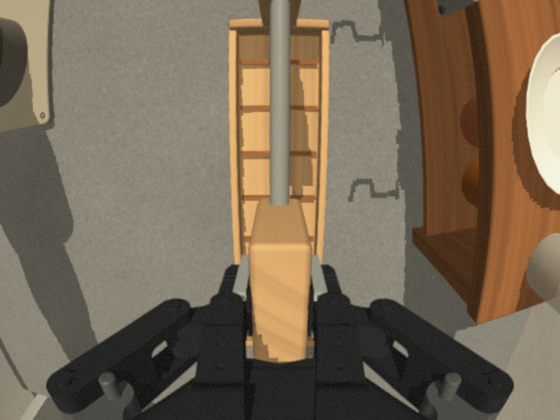

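The caddy is held, and its weight is about 4.8 N. Carrying it over to stand before the hooks, turned 8.3° and tipped 3°.

Call:
step_arm --commands '[15, 0.0005, 0.03, 0, 0, 0, 0.004, 15, 0.001, 0.1, 0, -0.003, 0, 0.012, 15, 0.002, 0.19, 0, -0.007, 0, 0.02, 15, 0.003, 0.28, 0, -0.01, -0.001, 0.03, 15, 0.004, 0.36, 0, -0.014, -0.002, 0.04, 15, 0.004, 0.42, 0, -0.0165, -0.002, 0.046, 15, 0.004, 0.4417, 0, -0.0165, -0.002, 0.046, 15, 0.004, 0.4417, 0, -0.0165, -0.002, 0.046, 15, 0.004, 0.4417, 0, -0.0165, -0.002, 0.046, 15, 0.004, 0.4417, 0, -0.0165, -0.002, 0.046]'

```text
clock: 5.45
position: [0.4523, 0.0592, 0.269]
ee_rot: [0.661, 0.75, -0.016, 0.021]
ft_force: [-0.0, -0.3, -5.5]
grip_width: 0.266
grasp_force: 98.6
```

```bash
python3 - <<'E'
from h import *
import cv2
im,o=ft(2)
w=camera("wrist")[:,:,::-1];t=im[:,:,::-1];s=camera("side")[:,:,::-1]
c=np.zeros((600,800,3),np.uint8)
a=cv2.resize(t[170:270,180:380],None,fx=3,fy=3,interpolation=cv2.INTER_CUBIC);c[:300,:600]=a
b=cv2.resize(s[140:240,265:365],None,fx=3,fy=3,interpolation=cv2.INTER_CUBIC);c[300:,:300]=b
c[300:,310:800]=cv2.resize(w[0:300,60:550],(490,300))
cv2.imwrite("pics/c2.png",c)
E
```

```text
clk 5.55 pos [0.4523 0.0596 0.2691] rv [[-0.1261, 0.992, 0.0099], [0.9906, 0.1265, -0.0512], [-0.052, 0.0034, -0.9986]]
ft [ 4.700e-02  0.000e+00 -5.636e+00  1.670e-01 -0.000e+00 -2.000e-03] sd [0.302 0.436 0.266 0.008 0.021 0.011]
```

View pics/c2.png

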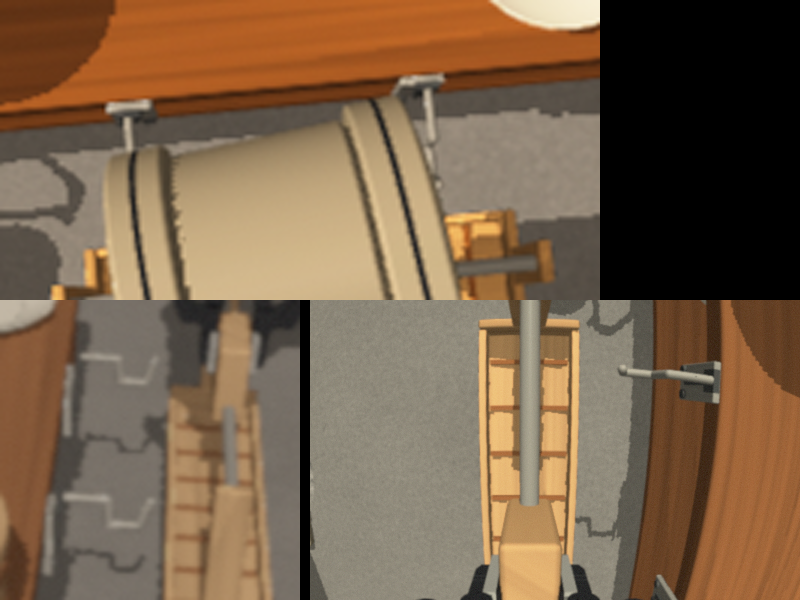

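The caddy stands in front of both hooks. The wrist camera sees the left hook, with its tip at about (373,71) and its shank end at about (450,79). I'll refine the left hook from that.

```bash
python3 - <<'E'
from h import *
o=get_obs()
t=wat((373,71),.2087,o);s=wat((447,78),.2054,o)
print("tip",t.round(4),"sh",s.round(4),"yaw",np.degrees(np.arctan2(*(s-t)[[1,0]])))
Q=R.from_quat(o["ee_rot"]).as_matrix();print("tool yaw",np.degrees(np.arctan2(Q[1,1],Q[0,1])))
print("rodmid",o["position"]+Q@[0,0,.0197],"tilt",np.degrees(np.arcsin(Q[2,0])))
S3=lambda u,v:((u+.5)/3-.5+265,(v-300+.5)/3-.5+140)
# side px assuming shelf hook planes: intersect with vertical plane through hook (x dir=shelf x)
yaw=np.radians(7.35);n=np.array([-np.sin(yaw),np.cos(yaw),0])
for nm,p0,pts in [("L",[.4944,.1657,0],[(154,473),(141,524),(111,524),(104,498),(66,497)]),("R",[.5205,-.031,0],[(156,356),(147,381),(124,381),(118,357),(82,357)])]:
    for q in pts:
        c,d=ray("side",S3(*q));print(nm,q,(c+d*(n@(np.array(p0)-c))/(n@d)).round(4))
E
```

```text
tip [0.4972 0.1659 0.2087] sh [0.5503 0.1741 0.2054] yaw 8.712461989320362
tool yaw 7.305455973422021
rodmid [0.45245137 0.05891939 0.24942355] tilt -2.979578440089338
L (154, 473) [0.493  0.1655 0.2319]
L (141, 524) [0.4996 0.1664 0.185 ]
L (111, 524) [0.522  0.1693 0.1832]
L (104, 498) [0.5283 0.1701 0.2067]
L (66, 497) [0.5564 0.1737 0.2055]
R (156, 356) [ 0.5187 -0.0312  0.2205]
R (147, 381) [ 0.5248 -0.0304  0.1953]
R (124, 381) [ 0.5447 -0.0279  0.1939]
R (118, 357) [ 0.5512 -0.027   0.2174]
R (82, 357) [ 0.5821 -0.0231  0.2155]
```

Call:
step_arm --commands '[15, 0.01, 0.0015, -0.002, 0, 0, 0, 15, 0.03, 0.0045, -0.005, 0, 0, 0, 15, 0.055, 0.008, -0.01, 0, 0, 0, 15, 0.08, 0.012, -0.015, 0, 0, 0, 15, 0.1, 0.015, -0.015, 0, 0, 0, 15, 0.112, 0.017, -0.015, 0, 0, 0, 15, 0.1183, 0.0177, -0.015, 0, 0, 0, 15, 0.1183, 0.0177, -0.015, 0, 0, 0, 15, 0.1183, 0.0177, -0.015, 0, 0, 0, 15, 0.1183, 0.0177, -0.015, 0, 0, 0]'

```text
clock: 6.9
position: [0.523, 0.0709, 0.2603]
ee_rot: [0.66, 0.751, -0.016, 0.021]
ft_force: [0.4, 0.3, -4.6]
grip_width: 0.268
grasp_force: 98.5
```

```bash
python3 - <<'E'
from h import *
import cv2
im,o=ft(3)
w=camera("wrist")[:,:,::-1];s=camera("side")[:,:,::-1];t=im[:,:,::-1]
c=np.zeros((600,800,3),np.uint8)
c[:400,:800]=cv2.resize(w[0:200,150:550],None,fx=2,fy=2,interpolation=cv2.INTER_CUBIC)
c[400:,:300]=cv2.resize(s[145:225,260:380],(300,200),interpolation=cv2.INTER_CUBIC)
c[400:,310:760]=cv2.resize(t[180:260,200:380],(450,200),interpolation=cv2.INTER_CUBIC)
cv2.imwrite("pics/c3.png",c)
E
```

```text
clk 7.05 pos [0.5231 0.0709 0.2602] rv [[-0.1275, 0.9918, 0.0103], [0.9905, 0.1278, -0.0513], [-0.0522, 0.0036, -0.9986]]
ft [-0.389  0.022 -5.351  0.114  0.    -0.014] sd [0.285 0.529 0.417 0.03  0.019 0.049]
```

View pics/c3.png

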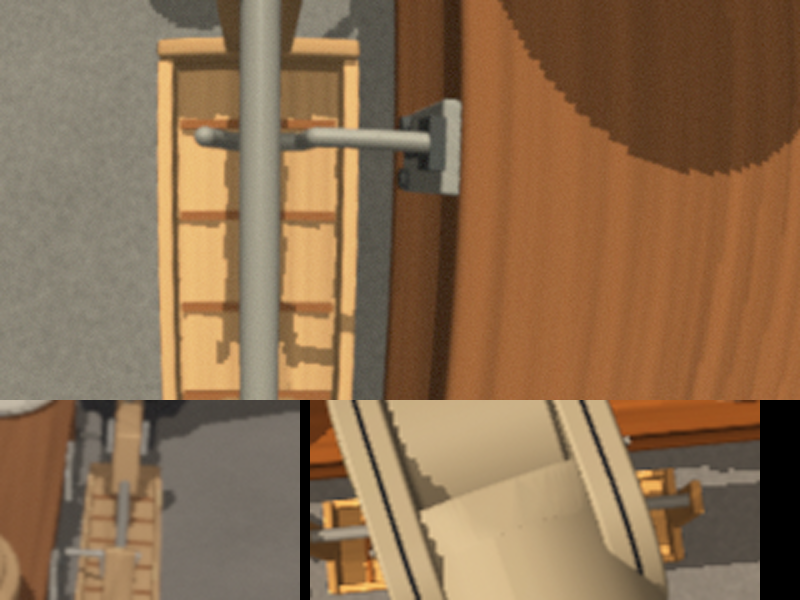

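The rod is centred in the left hook's mouth: the rod is at col 260 between the tip at 205 and the shank bend at 310. Lowering to just above contact.

Call:
step_arm --commands '[15, 0, 0, -0.01, 0, 0, 0, 15, 0, 0, -0.02, 0, 0, 0, 15, 0, 0, -0.03, 0, 0, 0, 15, 0, 0, -0.038, 0, 0, 0, 15, 0, 0, -0.044, 0, 0, 0, 15, 0, 0, -0.05, 0, 0, 0, 15, 0, 0, -0.055, 0, 0, 0, 15, 0, 0, -0.058, 0, 0, 0, 15, 0, 0, -0.06, 0, 0, 0, 15, 0, 0, -0.06, 0, 0, 0]'

```text
clock: 8.4
position: [0.5232, 0.071, 0.2241]
ee_rot: [0.66, 0.751, -0.016, 0.021]
ft_force: [-0.4, 0.4, -4.9]
grip_width: 0.266
grasp_force: 98.8
```

```bash
python3 - <<'E'
from h import *
ft(12)
E
```

```text
clk 9.0 pos [0.5232 0.0709 0.2241] rv [[-0.1276, 0.9918, 0.0101], [0.9905, 0.1279, -0.0511], [-0.052, 0.0034, -0.9986]]
ft [ 0.019 -0.225 -5.026  0.135  0.018  0.008] sd [0.583 0.655 0.269 0.035 0.034 0.036]
```

Call:
step_arm --commands '[15, 0, 0, -0.001, 0, 0, 0, 15, 0, 0, -0.002, 0, 0, 0, 15, 0, 0, -0.003, 0, 0, 0, 15, 0, 0, -0.004, 0, 0, 0, 15, 0, 0, -0.005, 0, 0, 0, 15, 0, 0, -0.006, 0, 0, 0, 15, 0, 0, -0.007, 0, 0, 0, 15, 0, 0, -0.007, 0, 0, 0, 15, 0, 0, -0.007, 0, 0, 0, 15, 0, 0, -0.007, 0, 0, 0]'

```text
clock: 10.25
position: [0.5232, 0.071, 0.22]
ee_rot: [0.66, 0.751, -0.016, 0.021]
ft_force: [-0.0, 0.5, -5.3]
grip_width: 0.263
grasp_force: 98.5
```

```bash
python3 - <<'E'
from h import *
ft(5)
E
```

```text
clk 10.5 pos [0.5232 0.071  0.22  ] rv [[-0.1276, 0.9918, 0.0101], [0.9905, 0.128, -0.0512], [-0.052, 0.0035, -0.9986]]
ft [-0.008  0.27  -4.715  0.148  0.02  -0.   ] sd [0.526 0.463 0.457 0.025 0.027 0.021]
```

No contact yet. Going down 1.2 mm per call.

Call:
step_arm --commands '[15, 0, 0, -0.0005, 0, 0, 0, 15, 0, 0, -0.001, 0, 0, 0, 15, 0, 0, -0.0015, 0, 0, 0, 15, 0, 0, -0.002, 0, 0, 0, 15, 0, 0, -0.002, 0, 0, 0, 15, 0, 0, -0.002, 0, 0, 0, 15, 0, 0, -0.002, 0, 0, 0, 15, 0, 0, -0.002, 0, 0, 0, 15, 0, 0, -0.002, 0, 0, 0, 15, 0, 0, -0.002, 0, 0, 0]'

```text
clock: 11.75
position: [0.5233, 0.0709, 0.2188]
ee_rot: [0.66, 0.751, -0.016, 0.021]
ft_force: [0.3, -1.6, -2.0]
grip_width: 0.267
grasp_force: 98.8
```

```bash
python3 - <<'E'
from h import *
ft(3)
E
```

```text
clk 11.9 pos [0.5233 0.071  0.2188] rv [[-0.1276, 0.9918, 0.0102], [0.9905, 0.1279, -0.0512], [-0.0521, 0.0036, -0.9986]]
ft [ 0.321 -0.829 -2.634  0.148 -0.02  -0.018] sd [0.317 0.146 0.108 0.016 0.027 0.032]
```

Call:
step_arm --commands '[15, 0, 0, -0.0005, 0, 0, 0, 15, 0, 0, -0.001, 0, 0, 0, 15, 0, 0, -0.0015, 0, 0, 0, 15, 0, 0, -0.0015, 0, 0, 0, 15, 0, 0, -0.0015, 0, 0, 0, 15, 0, 0, -0.0015, 0, 0, 0, 15, 0, 0, -0.0015, 0, 0, 0, 15, 0, 0, -0.0015, 0, 0, 0, 15, 0, 0, -0.0015, 0, 0, 0, 15, 0, 0, -0.0015, 0, 0, 0]'

```text
clock: 13.15
position: [0.5233, 0.071, 0.2179]
ee_rot: [0.66, 0.751, -0.016, 0.021]
ft_force: [0.1, -1.4, 3.0]
grip_width: 0.267
grasp_force: 99.2
```

```bash
python3 - <<'E'
from h import *
ft(3)
E
```

```text
clk 13.3 pos [0.5233 0.071  0.2179] rv [[-0.1276, 0.9918, 0.0103], [0.9905, 0.128, -0.0511], [-0.052, 0.0037, -0.9986]]
ft [-5.000e-02 -1.898e+00  3.215e+00 -6.400e-02  1.990e-01  1.000e-03] sd [0.541 0.505 0.257 0.029 0.004 0.015]
```

Both hooks may already be loaded, since the upward load is 8 N against a 5 N weight with little moment. I'll ease up 0.4 mm and tilt slightly to see whether one hook or two are carrying.

Call:
step_arm --commands '[15, 0, 0, 0.0003, 0, 0, 0, 15, 0, 0, 0.0006, 0, 0, 0, 15, 0, 0, 0.0006, 0, 0, 0, 15, 0, 0, 0.0006, 0, 0, 0, 15, 0, 0, 0.0006, 0, 0, 0, 15, 0, 0, 0.0006, 0, 0, 0, 15, 0, 0, 0.0006, 0, 0, 0, 15, 0, 0, 0.0006, 0, 0, 0, 15, 0, 0, 0.0006, 0, 0, 0, 15, 0, 0, 0.0006, 0, 0, 0]'

```text
clock: 14.55
position: [0.5232, 0.071, 0.2182]
ee_rot: [0.66, 0.751, -0.016, 0.021]
ft_force: [1.0, -1.6, 1.1]
grip_width: 0.27
grasp_force: 99.3
```

```bash
python3 - <<'E'
from h import *
ft(5)
E
```

```text
clk 14.8 pos [0.5232 0.071  0.2182] rv [[-0.1276, 0.9918, 0.0101], [0.9905, 0.128, -0.0512], [-0.052, 0.0035, -0.9986]]
ft [ 0.584 -1.785  0.896  0.011 -0.137 -0.023] sd [0.438 0.148 0.459 0.006 0.033 0.036]
```

Call:
step_arm --commands '[15, 0, 0, 0, 0.0008, 0, 0, 15, 0, 0, 0, 0.0016, 0, 0, 15, 0, 0, 0, 0.0016, 0, 0, 15, 0, 0, 0, 0.0016, 0, 0, 15, 0, 0, 0, 0.0016, 0, 0, 15, 0, 0, 0, 0.0016, 0, 0, 15, 0, 0, 0, 0.0016, 0, 0, 15, 0, 0, 0, 0.0016, 0, 0, 15, 0, 0, 0, 0.0016, 0, 0, 15, 0, 0, 0, 0.0016, 0, 0]'

```text
clock: 16.05
position: [0.5232, 0.071, 0.2182]
ee_rot: [0.66, 0.751, -0.014, 0.019]
ft_force: [0.5, -1.8, 0.7]
grip_width: 0.265
grasp_force: 99.3
```

```bash
python3 - <<'E'
from h import *
ft(5)
E
```

```text
clk 16.3 pos [0.5232 0.071  0.2182] rv [[-0.1277, 0.9918, 0.01], [0.9907, 0.128, -0.0461], [-0.047, 0.004, -0.9989]]
ft [ 0.538 -1.291  0.744 -0.256 -0.143  0.038] sd [0.621 0.301 0.313 0.011 0.017 0.065]
```

Fz stayed constant and only the moment changed, so both hooks are in contact. I'll tilt back and ease up slightly so both carry part of the weight, then hold for about a second.

Call:
step_arm --commands '[15, 0, 0, 0.0002, -0.0008, 0, 0, 15, 0, 0, 0.0004, -0.0016, 0, 0, 15, 0, 0, 0.0004, -0.0016, 0, 0, 15, 0, 0, 0.0004, -0.0016, 0, 0, 15, 0, 0, 0.0004, -0.0016, 0, 0, 15, 0, 0, 0.0004, -0.0016, 0, 0, 15, 0, 0, 0.0004, -0.0016, 0, 0, 15, 0, 0, 0.0004, -0.0016, 0, 0, 15, 0, 0, 0.0004, -0.0016, 0, 0, 15, 0, 0, 0.0004, -0.0016, 0, 0]'

```text
clock: 17.55
position: [0.5232, 0.071, 0.2184]
ee_rot: [0.66, 0.751, -0.016, 0.021]
ft_force: [0.8, -0.5, -1.0]
grip_width: 0.267
grasp_force: 99.2
```

```bash
python3 - <<'E'
from h import *
ft(8)
E
```

```text
clk 17.95 pos [0.5232 0.071  0.2184] rv [[-0.1277, 0.9918, 0.01], [0.9905, 0.128, -0.0511], [-0.052, 0.0034, -0.9986]]
ft [ 0.122 -0.583 -0.909  0.147 -0.113 -0.035] sd [0.611 0.454 0.594 0.031 0.032 0.031]
```

Both hooks share about 4.1 N, balanced and steady for over 1.3 s, so I'm releasing it.

Call:
step_arm --commands '[26, 0, 0, 0, 0, 0, 0, 30, 0, 0, 0, 0, 0, 0, 36, 0, 0, 0, 0, 0, 0, 44, 0, 0, 0, 0, 0, 0, 50, 0, 0, 0, 0, 0, 0, 50, 0, 0, 0, 0, 0, 0, 50, 0, 0, 0, 0, 0, 0, 50, 0, 0, 0, 0, 0, 0, 50, 0, 0, 0, 0, 0, 0, 50, 0, 0, 0, 0, 0, 0]'

```text
clock: 19.2
position: [0.5232, 0.071, 0.2184]
ee_rot: [0.66, 0.751, -0.016, 0.021]
ft_force: [-0.4, -0.0, 0.6]
grip_width: 0.584
grasp_force: 0.0
```

Call:
step_arm --commands '[50, 0, 0, 0.01, 0, 0, 0, 50, 0, 0, 0.03, 0, 0, 0, 50, 0, 0, 0.06, 0, 0, 0, 50, 0, 0, 0.1, 0, 0, 0, 50, 0, 0, 0.14, 0, 0, 0, 50, -0.03, 0, 0.18, 0, 0, 0, 50, -0.08, 0, 0.2, 0, 0, 0, 50, -0.14, 0, 0.2, 0, 0, 0, 50, -0.2, 0, 0.2, 0, 0, 0, 50, -0.2, 0, 0.2, 0, 0, 0]'

```text
clock: 20.45
position: [0.402, 0.0715, 0.3403]
ee_rot: [0.66, 0.751, -0.016, 0.023]
ft_force: [0.3, 0.9, 0.5]
grip_width: 0.586
grasp_force: 0.0
```

```bash
python3 - <<'E'
from h import *
import cv2
o=get_obs();print(o["clock"],o["position"],o["ft_force"])
w=camera("wrist")[:,:,::-1];s=camera("side")[:,:,::-1];t=camera("top")[:,:,::-1]
c=np.zeros((600,800,3),np.uint8)
c[:300,:400]=cv2.resize(t,(400,300));c[:300,400:]=cv2.resize(w,(400,300))
c[300:,:450]=cv2.resize(s[120:240,240:420],(450,300),interpolation=cv2.INTER_CUBIC)
c[300:,455:800]=cv2.resize(t[160:275,200:372],(345,300))[:,:345]
cv2.imwrite("pics/c4.png",c)
E
```

```text
20.45 [0.40201008 0.07146071 0.3402819 ] [0.294412   0.86202563 0.48142918]
```

View pics/c4.png

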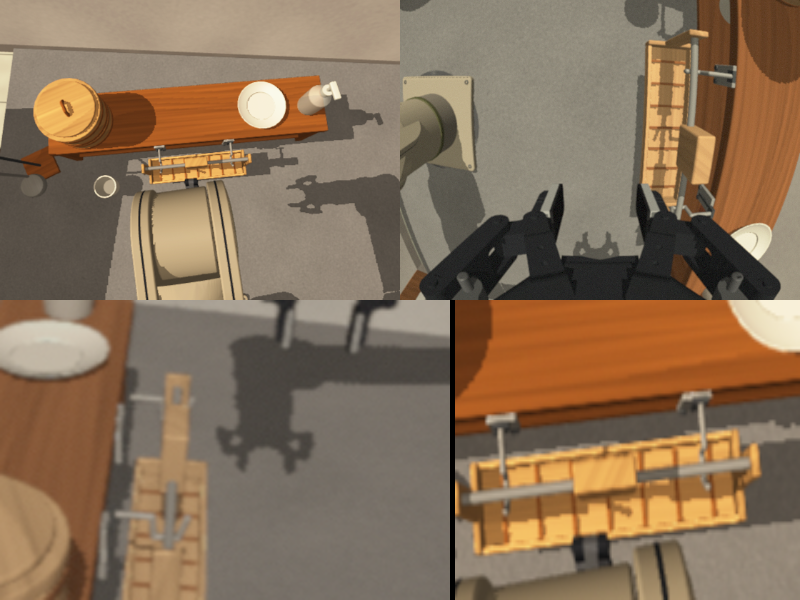

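The caddy hangs in both hooks, centred, and nothing else has moved. A quick check that it's still, then I'll hand in.

Call:
step_arm --commands '[50, 0, 0, 0, 0, 0, 0, 50, 0, 0, 0, 0, 0, 0, 50, 0, 0, 0, 0, 0, 0, 50, 0, 0, 0, 0, 0, 0, 50, 0, 0, 0, 0, 0, 0, 50, 0, 0, 0, 0, 0, 0, 50, 0, 0, 0, 0, 0, 0, 50, 0, 0, 0, 0, 0, 0, 50, 0, 0, 0, 0, 0, 0, 50, 0, 0, 0, 0, 0, 0]'

```text
clock: 21.85
position: [0.4032, 0.071, 0.3384]
ee_rot: [0.66, 0.751, -0.016, 0.021]
ft_force: [-0.7, -0.3, -0.4]
grip_width: 0.588
grasp_force: 0.0
```

```bash
python3 - <<'E'
from h import *
f=[camera("side").astype(int) for _ in range(8)]
d=max(abs(x-f[0])[140:400,280:345].max() for x in f);print(d)
if d<40: print(hand_in())
E
```

```text
6
the job is handed in; nothing more can be done
None
```

The caddy is hanging still and centred in both hooks, which shared about 4 N of its roughly 5 N weight for over a second before I let go; nothing else was disturbed, and I handed in at about 22 s.

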